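# Fold open the oak coffee cupboard

## Task

Open the small oak cupboard on the coffee counter: take its folding door by the copper pull and draw it until both panels are folded fully back at the hinge side, then let go. Leave the white cupboard shut and the milk jug standing where it is.

Things in the scene. Friction and masses are not known exactly. Their poses are not given: they have to be found in the camera images.
- oak_door (a joint): Opening angle a (rad) of the oak bifold door: 0 shut, 1.45 stop; may start ajar. Two panels, each 130 mm between pins, 15 thick, pins in the plane of their inner faces. Hinged panel: left edge (seen from robot) pinned to the case, turns by a; fold comes towards robot. Lead panel turns by a counterclockwise from above, its free edge slides left in the case's front track. Light, stays where left.
- oak_pull: Upright round copper bar, 14 mm thick, 125 long, fixed on the lead panel, 60 mm from the fold along the panel; bar axis 60 mm before the pin plane, 45 off the panel's face. Origin: on the axis, 20 mm below its top, 205 above the counter, where to grip from above; top 50 mm free of stems. x points into the panel, y along it to the fold, z up; turns with the lead panel.
- white_pull: Black pull of the white cupboard, otherwise built like the oak one, door shut; leave alone. Origin and axes as for oak_pull. Both cupboards are fixed, 290 mm wide, 170 deep, 220 high, fronts to the robot, turned up to 10 degrees, side by side in either order; the head rail over the door reaches 20 mm before the pin plane.
- milk_jug: Steel milk jug with a handle on its +y side, 95 mm high, 72 mm wide at the rim, standing on the counter in front of or beside the cupboards, clear of the door's swing; bystander. Origin at the centre of its underside, z up.

How it is judged:
On the way:
1. the oak door is being folded open, past half way, by its pull (fingers on the pull) (value of joint oak_door above 0.7 rad and contact force between the fingers and oak_pull above 0.3 N), for 0.05 s.
At the end, for the whole second after the job is handed in: The oak door is folded back to at least 1.2 rad (its stop is at 1.45) and at rest, the white cupboard's pull is within 25 mm and the milk jug within 40 mm of where they began, and the jug is upright (value of joint oak_door above 1.2 rad and velocity of joint oak_door between -0.05 and 0.05 rad/s and distance of white_pull from where it was at the start of the episode below 0.025 m and distance of milk_jug from where it was at the start of the episode below 0.04 m and angle between milk_jug's own z axis and vertical below 0.3 rad); the robot touches nothing.
It fails at once if the white cupboard's door is pulled open (distance of white_pull from where it was at the start of the episode above 0.025 m).
It fails at once if the milk jug is knocked away or tipped (distance of milk_jug from where it was at the start of the episode above 0.04 m or angle between milk_jug's own z axis and vertical above 0.3 rad).
It also fails if it takes over 35 s, if anything falls off the work surface, if the arm or the gripper's body presses on something with over 40 N, if the wrist force passes 120 N, or if a joint passes its speed limit or range.

## Robot

A 6-joint arm with a two-finger parallel gripper is mounted at the origin on the work surface. World frame = base frame: x ahead of the robot, y to its left, z up, the work surface at z = 0. Lengths are in m, angles in rad, forces in N, time in s.
With the tool pointing down it reaches from about 0.275 to 0.725 m from the base axis. Payload 5.6 kg.
Tool frame: the origin (TCP) lies at the very end of the fingers, on their centre line; the grasp point (between the pads) lies bot.grasp_offset behind it (bot.grasp_offset is the distance from the TCP to the grasp point, in m); y points along the fingers, x is the direction in which the jaws open and shut, and the axes are right-handed (so a half turn about y gives the same grasp; the last joint's range is limited). The gripper opens to 85 mm and grips with 20 to 120 N. Pads are 22 mm wide; open, the fingers measure 114 mm over their backs; the gripper's body (76 mm by 85 mm) begins 54 mm behind the grasp point. The pads swing forward as they close: fully open they stand 13 mm farther back than shut.
Start: joints at [-0.916, 0.255, 0.108, 0, -1.424, -0.285], TCP at [0.199, -0.513, 0.231] pointing down, gripper open.
Joint ranges: [-2.95, 2.95], [-1.21, 1.97], [-1.09, 1.5], [-2.87, 1.71], [-2.94, -0.07], [-3.05, 3.05]. Speed limits (rad/s): [2.57, 2.57, 3.14, 3.14, 3.14, 3.14].

## Interface

Orientations are given as a unit quaternion [x, y, z, w].
In Python, from workcell import bot gives the robot as it stands.
- The arm moves only by the tool arm_command, never from a script. Its argument "increments" is a list of rows, each an object with "translation": the shift along the tool's x, y, z in mm, a list of three; "rotation": the turn, a rotation vector about the tool's x, y, z in degrees, a list of three; "hand": the finger opening in mm, from 0 to 85.4. In form: [{"translation": [dx, dy, dz], "rotation": [rx, ry, rz], "hand": hand}, ...]. A call has 1 to 8 rows; each row shifts and turns the commanded pose from where the row before left it, along the tool's axes as they then stand; what a row does not reach is not made up. A row lasts 1/8 s, in which the tool goes at most 62.5 mm and 10.7 degrees, less where a joint would pass 70% of its speed; a pose out of reach is approached as far as the arm can. A call is refused whole if a number of a shift passes 62.5 or a number of a turn 10.7, either way. A call with a gripper value outside its range is refused whole. The fingers move at their own pace and stop on an object; "force" is the grip in N (left out, the last holds). Time passes only in rows, so rows that do not move let the fingers close. It gives the time, the measured TCP pose, the force and the opening at its end, in the units of the state.
- bot.state(): the state, without advancing time (a new reading comes with each control period).
- bot.camera(name): name is "scene" or "top"; returns the picture (420x560x3 uint8, red, green, blue); there is no depth.
- bot.get_calibration(name): a dict with "camera_matrix" (3x3 intrinsics, pixels), "rvec" (rotation vector, rad) and "tvec" (3), from world to camera coordinates, as OpenCV has them. Camera axes: x right, y down, z forward; pixel columns grow to the right and rows downward; lengths in m; the calibration is good to about 2 mm. A picture is of the moment at which its call begins. get_calibration takes no time and is no camera call.
- bot.job_done(): hands the job in, once; it reports no verdict.
The state is a dict: "time": time; "joints": joint angles; "joint_vel": joint speeds; "tau": joint torques, N m; "eef_pos": TCP position; "eef_rot": TCP orientation; "ft_force": force on the tool from outside, world axes, zero at the start; "wrist_torque": the same for the moment, N m; "width": opening from 0.0 (shut) to 1.0 (fully open).
Only numpy, scipy, OpenCV 4.12 (cv2) and the standard library are available. Lean on these libraries where they do the work, as an engineer would, in place of code of your own. Each camera call takes 0.05 s, during which the arm holds its last target.

## Working session

There is one attempt and no reset: what is moved stays moved. The work goes in short steps, Python scripts to look and compute and a tool call to move; the robot and the scene stay as the last step left them, time stands still between calls to the robot, and variables do not carry over. Pictures are saved under pics/ and viewed, and the job is handed in when it is done.

Besides the shell and the picture viewer there is one more tool, called after ">>>" in YAML: its name, and indented under it one key for each argument. arm_command: Moves the arm, as the interface text tells. Its arguments: {"type":"object","properties":{"increments":{"type":"array","items":{"type":"object","properties":{"translation":{"type":"array","items":{"type":"number"}},"rotation":{"type":"array","items":{"type":"number"}},"hand":{"type":"number"}}}},"force":{"type":"number"}},"required":["increments"]}

```bash
mkdir -p pics
cat > look.py <<'E'
import cv2,sys
from workcell import bot
for n in sys.argv[2:]:
    cv2.imwrite(f'pics/{n}_{sys.argv[1]}.png', bot.camera(n)[:,:,::-1])
E
python3 look.py a scene top
python3 - <<'E'
from workcell import bot
print(bot.state(), bot.grasp_offset)
for n in ('scene','top'): print(bot.get_calibration(n))
E
```

```text
{'time': 0.1, 'joints': array([-9.16374732e-01,  2.55709528e-01,  1.07145621e-01, -4.02441440e-04,
       -1.42389525e+00, -2.84563656e-01]), 'joint_vel': array([ 0.00100799, -0.0024983 , -0.00038125,  0.00157554,  0.00023064,
        0.00137277]), 'tau': array([-4.41248965e-03, -3.87605381e+01,  2.38471806e+01,  5.37805572e+00,
       -3.84759827e-03, -2.13499226e-05]), 'eef_pos': array([ 0.19868791, -0.51239465,  0.23048242]), 'eef_rot': array([ 0.39903835,  0.58371738, -0.58308455, -0.40006852]), 'ft_force': array([ 0.05255773,  0.75686592, -0.11333233]), 'wrist_torque': array([0.02164027, 0.0640249 , 0.0183528 ]), 'width': 1.005251942006996} 0.0187
{'camera_matrix': array([[512.85640023,   0.        , 281.85460114],
       [  0.        , 512.85640023, 209.9308504 ],
       [  0.        ,   0.        ,   1.        ]]), 'rvec': array([ 0.31887527, -2.77977711,  1.23862805]), 'tvec': array([0.54222932, 0.17071472, 1.46976747])}
{'camera_matrix': array([[541.7972861 ,   0.        , 277.78890496],
       [  0.        , 541.7972861 , 203.47160278],
       [  0.        ,   0.        ,   1.        ]]), 'rvec': array([ 2.14121524, -2.16325062,  0.13604646]), 'tvec': array([0.00695986, 0.54196627, 1.50767936])}
```

View pics/scene_a.png

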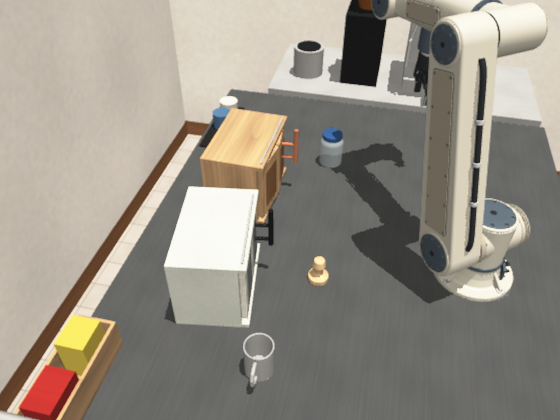

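View pics/top_a.png

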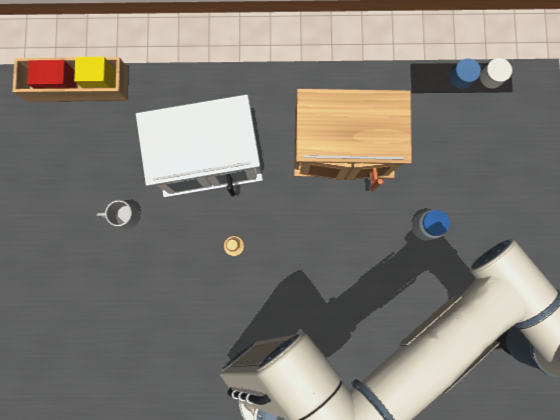

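The top view shows the white cupboard at about (200,145) and the oak one at (353,130). Its copper pull is near (374,180) and the door is slightly ajar. The jug is at (119,213), a jar at (432,223) and a tamper at (233,245). I'll zoom in on the oak front.

Run:
```python
import cv2
a=cv2.imread('pics/top_a.png')[80:200,280:440]; b=cv2.imread('pics/scene_a.png')[100:225,195:355]
cv2.imwrite('pics/za.png',cv2.resize(a,None,fx=5,fy=5,interpolation=cv2.INTER_CUBIC))
cv2.imwrite('pics/zb.png',cv2.resize(b,None,fx=4.8,fy=4.8,interpolation=cv2.INTER_CUBIC))
```

```text
(no output)
```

View pics/za.png

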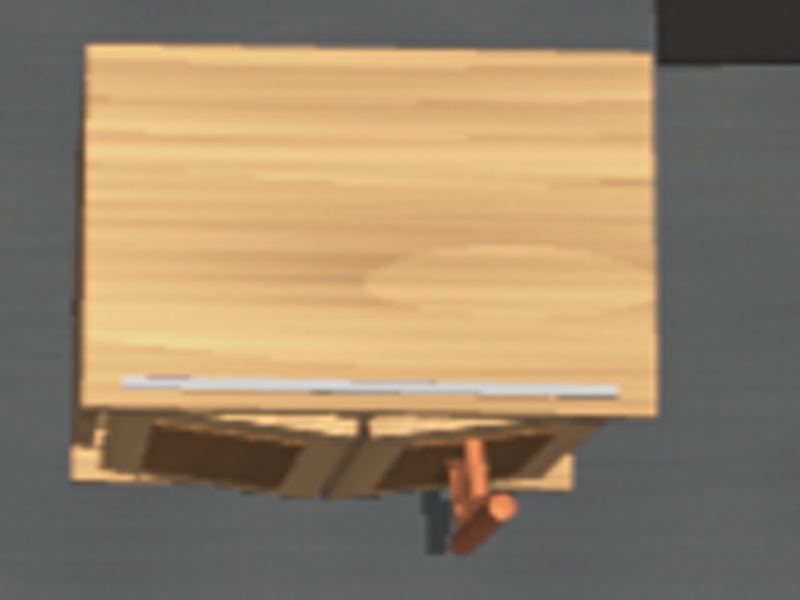

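View pics/zb.png

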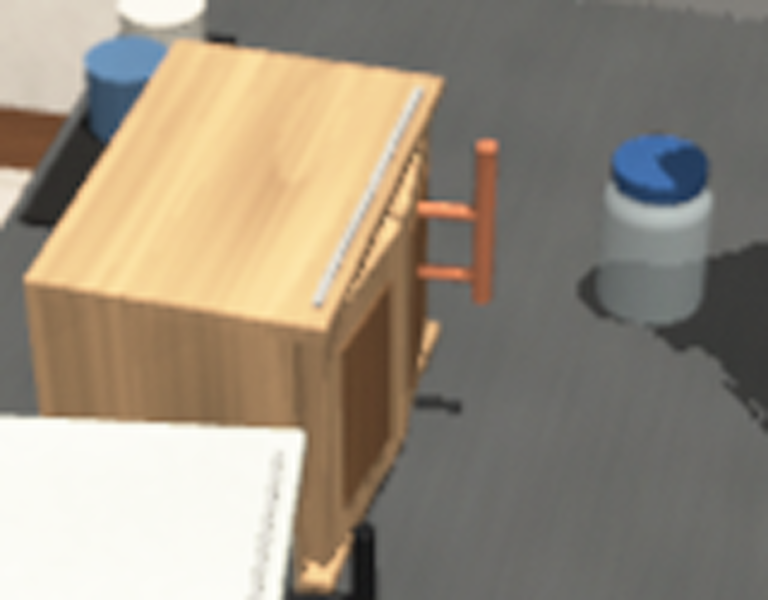

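```bash
cat > geo.py <<'E'
import numpy as np,cv2
from workcell import bot
def ray(n,p):
    c=bot.get_calibration(n);K=np.array(c['camera_matrix']);R=cv2.Rodrigues(np.array(c['rvec']))[0];t=np.array(c['tvec']).ravel()
    d=R.T@np.linalg.inv(K)@np.array([p[0],p[1],1.]);return -R.T@t,d
def atz(n,p,z):
    o,d=ray(n,p);return o+d*(z-o[2])/d[2]
def tri(p1,p2):
    (o1,d1),(o2,d2)=ray('scene',p1),ray('top',p2)
    s=np.linalg.lstsq(np.c_[d1,-d2],o2-o1,rcond=None)[0]
    a,b=o1+d1*s[0],o2+d2*s[1];return (a+b)/2,np.linalg.norm(a-b)
def proj(n,P):
    c=bot.get_calibration(n);return cv2.projectPoints(np.array(P,float).reshape(-1,3),np.array(c['rvec']),np.array(c['tvec']),np.array(c['camera_matrix']),None)[0].reshape(-1,2)
E
python3 - <<'E'
from geo import *
np.set_printoptions(precision=4,suppress=True)
za=lambda x,y:(x/5+280-.4,y/5+80-.4); zb=lambda x,y:(x/4.8+195-.4,y/4.8+100-.4)
print('bar top z.225',atz('top',za(503,507),.225),atz('scene',zb(486,146),.225),tri(zb(486,146),za(503,507)))
P=[atz('top',za(*p),.22) for p in ((86,45),(654,53),(82,408),(657,415))]
print(np.array(P))
Q=[atz('scene',zb(*p),.22) for p in ((180,40),(443,77),(25,281),(328,331))]
print(np.array(Q))
for a,b in ((0,1),(2,3),(0,2),(1,3)): print(np.linalg.norm(P[a]-P[b]))
print('jug',atz('top',(119,213),.095),'jar',atz('top',(435,222),.09))
E
```

```text
bar top z.225 [ 0.5713 -0.2564  0.225 ] [ 0.5708 -0.2494  0.225 ] (array([ 0.5722, -0.2574,  0.2197]), np.float64(7.978124899523834e-05))
[[ 0.8156 -0.0511  0.22  ]
 [ 0.808  -0.3431  0.22  ]
 [ 0.6252 -0.0463  0.22  ]
 [ 0.6184 -0.3367  0.22  ]]
[[ 0.8035 -0.336   0.22  ]
 [ 0.6174 -0.3324  0.22  ]
 [ 0.8128 -0.0468  0.22  ]
 [ 0.6229 -0.0418  0.22  ]]
0.2921152946610433
0.2904899279308254
0.19052330329813374
0.18969912638558864
jug [0.5125 0.4356 0.095 ] jar [ 0.4793 -0.4275  0.09  ]
```

```bash
cat > plan.py <<'E'
from geo import *
from scipy.spatial.transform import Rotation as Rn
np.set_printoptions(precision=4,suppress=True)
u=np.array([.0215,.9998,0]);n=np.array([-.9998,.0215,0]);H=np.array([.6437,-.0595,0])
def pull(a,z=.205):
    c,s=np.cos(a),np.sin(a);return H+u*(-.19*c-.06*s)+n*(.07*s+.06*c)+[0,0,z], u*c+n*s
def toolto(P,jaw=None):
    "remaining shift in tool mm (and yaw about tool y, deg) from state to TCP target P"
    s=bot.state();R=Rn.from_quat(s['eef_rot']);M=R.as_matrix()
    print('t',s['time'],'tcp',s['eef_pos'],'F',s['ft_force'],'w',s['width'],'q',s['joints'])
    print('axes x',M[:,0],'y',M[:,1],'z',M[:,2])
    print('shift mm',M.T@(np.array(P)-s['eef_pos'])*1e3)
    if jaw is not None:
        # rot about tool y that brings x to +-jaw
        v=M.T@jaw; th=np.degrees(np.arctan2(-v[2],v[0])); th=(th+90)%180-90
        print('yaw about tool y deg',th)
E
python3 - <<'E'
from plan import *
for a in (.1,.13,.16,1.45):
    p,j=pull(a); print(a,p,j)
p,j=pull(.13)
toolto([.571,-.2555,.29],j)
# overlay check
im=cv2.imread('pics/top_a.png')
E
```

```text
0.1 [ 0.5728 -0.2531  0.205 ] [-0.0784  0.997   0.    ]
0.13 [ 0.5709 -0.2542  0.205 ] [-0.1083  0.9942  0.    ]
0.16 [ 0.5691 -0.2551  0.205 ] [-0.1381  0.9905  0.    ]
1.45 [ 0.5652 -0.1403  0.205 ] [-0.9899  0.1418  0.    ]
t 0.1 tcp [ 0.1987 -0.5124  0.2305] F [ 0.0526  0.7569 -0.1133] w 1.005251942006996 q [-0.9164  0.2557  0.1071 -0.0004 -1.4239 -0.2846]
axes x [-0.3614  0.9324  0.0017] y [-0.0007  0.0016 -1.    ] z [-0.9324 -0.3614  0.0001]
shift mm [ 105.0662  -59.3756 -439.9876]
yaw about tool y deg 14.97139373952814
```

>>> arm_command:
  increments:
    - {"translation":[0,-30,0],"rotation":[0,0,0],"hand":60}
    - {"translation":[0,-30,0],"rotation":[0,5,0],"hand":60}
    - {"translation":[0,0,0],"rotation":[0,10,0],"hand":60}
  force: 25

```text
time: 0.48
eef_pos: [0.1991, -0.5136, 0.2936]
eef_rot: [-0.475, -0.525, 0.526, 0.472]
ft_force: [-0.4, 0.4, 0.1]
width: 0.707
```

```bash
python3 -c "
from plan import *
toolto([.571,-.2555,.29],pull(.13)[1])"
```

```text
t 0.475 tcp [ 0.1991 -0.5136  0.2936] F [-0.4197  0.3661  0.0954] w 0.7074893454683903 q [-0.9164  0.2453  0.251   0.0007 -1.5723 -0.5512]
axes x [-0.103   0.9947 -0.0039] y [ 0.002  -0.0037 -1.    ] z [-0.9947 -0.1031 -0.0016]
shift mm [ 218.4666    3.362  -396.4835]
yaw about tool y deg -0.30157038056769636
```

>>> arm_command:
  increments:
    - {"translation":[15,0,-25],"rotation":[0,0,0],"hand":60}
    - {"translation":[28,0,-50],"rotation":[0,0,0],"hand":60}
    - {"translation":[28,0,-50],"rotation":[0,0,0],"hand":60}
    - {"translation":[28,0,-50],"rotation":[0,0,0],"hand":60}
    - {"translation":[28,0,-50],"rotation":[0,0,0],"hand":60}
    - {"translation":[28,0,-50],"rotation":[0,0,0],"hand":60}
    - {"translation":[28,0,-50],"rotation":[0,0,0],"hand":60}
    - {"translation":[15,0,-25],"rotation":[0,0,0],"hand":60}

```text
time: 1.48
eef_pos: [0.5272, -0.2761, 0.29]
eef_rot: [-0.471, -0.527, 0.527, 0.472]
ft_force: [-0.1, -0.1, 0.6]
width: 0.703
```

```bash
python3 -c "
from plan import *
toolto([.571,-.2555,.29],pull(.13)[1])"
```

```text
t 1.475 tcp [ 0.5272 -0.2761  0.29  ] F [-0.0904 -0.0648  0.5605] w 0.7025755678367098 q [-0.2203  0.3426  0.3764 -0.0007 -1.6066 -1.2403]
axes x [-0.11    0.9939  0.0013] y [-0.0018  0.0011 -1.    ] z [-0.9939 -0.11    0.0017]
shift mm [ 15.6094  -0.0696 -45.8162]
yaw about tool y deg 0.09627368079942755
```

>>> arm_command:
  increments:
    - {"translation":[8,0,-23],"rotation":[0,0,0],"hand":60}
    - {"translation":[8,0,-23],"rotation":[0,0,0],"hand":60}
    - {"translation":[0,0,0],"rotation":[0,0,0],"hand":60}

```text
time: 1.85
eef_pos: [0.5703, -0.2563, 0.2896]
eef_rot: [-0.471, -0.526, 0.527, 0.473]
ft_force: [-0.7, 0.3, 0.4]
width: 0.702
```

```bash
python3 look.py b scene top && python3 -c "
from plan import *
toolto([.571,-.2555,.188],pull(.13)[1])
a=cv2.imread('pics/top_b.png')[80:230,280:480]; b=cv2.imread('pics/scene_b.png')[60:210,195:395]
cv2.imwrite('pics/zb2.png',cv2.resize(np.hstack([a,b]),None,fx=2,fy=2,interpolation=cv2.INTER_CUBIC))
"
```

```text
t 1.95 tcp [ 0.5692 -0.2574  0.2908] F [0.0504 0.0064 0.5219] w 0.7036264372016112 q [-0.1749  0.4063  0.472   0.     -1.6377 -1.2877]
axes x [-0.108   0.9942  0.0003] y [-0.0012  0.0002 -1.    ] z [-0.9942 -0.108   0.0011]
shift mm [  1.655  102.7535  -2.1416]
yaw about tool y deg -0.017122688499611627
```

View pics/zb2.png

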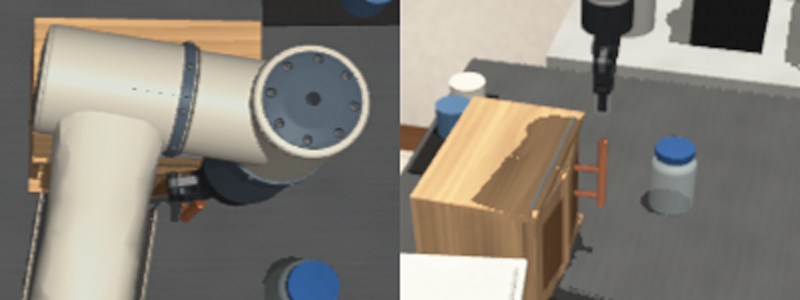

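The scene view shows the fingers at (602,105), straight above the copper bar's top at (603,140). I'll lower them around the bar and close.

>>> arm_command:
  increments:
    - {"translation":[1,25,-1],"rotation":[0,0,0],"hand":60}
    - {"translation":[0,35,-1],"rotation":[0,0,0],"hand":60}
    - {"translation":[0,30,0],"rotation":[0,0,0],"hand":60}
    - {"translation":[0,13,0],"rotation":[0,0,0],"hand":60}
    - {"translation":[0,0,0],"rotation":[0,0,0],"hand":60}

```text
time: 2.58
eef_pos: [0.5707, -0.2565, 0.1883]
eef_rot: [-0.472, -0.526, 0.526, 0.473]
ft_force: [-0.3, -0.6, 0.5]
width: 0.698
```

>>> arm_command:
  increments:
    - {"translation":[0,0,0],"rotation":[0,0,0],"hand":30}
    - {"translation":[0,0,0],"rotation":[0,0,0],"hand":10}
    - {"translation":[0,0,0],"rotation":[0,0,0],"hand":5}
    - {"translation":[0,0,0],"rotation":[0,0,0],"hand":5}
    - {"translation":[0,0,0],"rotation":[0,0,0],"hand":5}
  force: 25

```text
time: 3.2
eef_pos: [0.5717, -0.2562, 0.1893]
eef_rot: [0.473, 0.527, -0.526, -0.472]
ft_force: [-1.4, 1.6, 5.6]
width: 0.153
```

```bash
python3 look.py c scene && python3 -c "
from plan import *
toolto([.571,-.2555,.188],pull(.13)[1])
b=cv2.imread('pics/scene_c.png')[60:210,195:395]
cv2.imwrite('pics/zc.png',cv2.resize(b,None,fx=4,fy=4,interpolation=cv2.INTER_CUBIC))
"
```

```text
t 3.25 tcp [ 0.5717 -0.2562  0.1893] F [-0.6906  1.4598  5.5405] w 0.1562126631844621 q [-0.1721  0.42    0.2385  0.0003 -1.3878 -1.2904]
axes x [-0.1081  0.9941 -0.0007] y [ 0.0015 -0.0005 -1.    ] z [-0.9941 -0.1081 -0.0014]
shift mm [0.7581 1.2617 0.5951]
yaw about tool y deg -0.012008645139673035
```

View pics/zc.png

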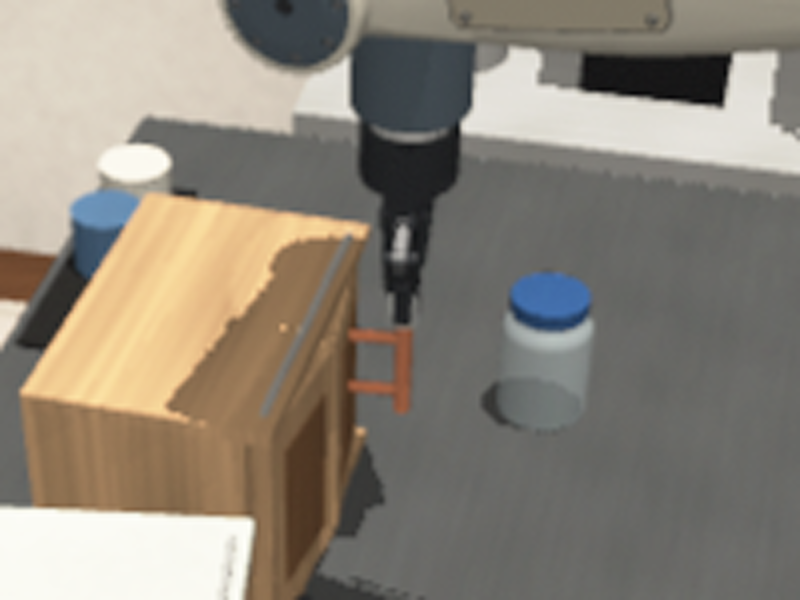

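Grip confirmed: the width reads about 13 mm, on the bar above the upper stem. Now I'll compute the arc in tool axes.

Run:
```python
from plan import *
a=.13
while a<1.40:
    b=a+.08; p,j=pull(a);q,_=pull(b); z=np.cross(j,[0,0,-1.])
    d=(q-p)*1e3; print(round(b,2),'x %.1f z %.1f rot %.2f'%(d@j,d@z,-np.degrees(.08)),q); a=b
```

```text
0.21 x -1.5 z 4.9 rot -4.58 [ 0.5662 -0.2562  0.205 ]
0.29 x 0.0 z 4.3 rot -4.58 [ 0.5619 -0.257   0.205 ]
0.37 x 1.4 z 3.5 rot -4.58 [ 0.5582 -0.2566  0.205 ]
0.45 x 2.7 z 2.4 rot -4.58 [ 0.555  -0.2548  0.205 ]
0.53 x 3.8 z 1.1 rot -4.58 [ 0.5524 -0.2519  0.205 ]
0.61 x 4.7 z -0.3 rot -4.58 [ 0.5504 -0.2476  0.205 ]
0.69 x 5.3 z -1.8 rot -4.58 [ 0.5489 -0.2422  0.205 ]
0.77 x 5.7 z -3.4 rot -4.58 [ 0.5481 -0.2357  0.205 ]
0.85 x 5.8 z -5.1 rot -4.58 [ 0.5479 -0.228   0.205 ]
0.93 x 5.6 z -6.7 rot -4.58 [ 0.5483 -0.2192  0.205 ]
1.01 x 5.2 z -8.3 rot -4.58 [ 0.5493 -0.2094  0.205 ]
1.09 x 4.6 z -9.9 rot -4.58 [ 0.5509 -0.1986  0.205 ]
1.17 x 3.7 z -11.3 rot -4.58 [ 0.5531 -0.187   0.205 ]
1.25 x 2.6 z -12.5 rot -4.58 [ 0.5559 -0.1745  0.205 ]
1.33 x 1.3 z -13.6 rot -4.58 [ 0.5592 -0.1613  0.205 ]
1.41 x -0.2 z -14.4 rot -4.58 [ 0.5631 -0.1474  0.205 ]
```

>>> arm_command:
  increments:
    - {"translation":[-1.5,0,4.9],"rotation":[0,-4.6,0],"hand":5}
    - {"translation":[0,0,4.3],"rotation":[0,-4.6,0],"hand":5}
    - {"translation":[1.4,0,3.5],"rotation":[0,-4.6,0],"hand":5}
    - {"translation":[2.7,0,2.4],"rotation":[0,-4.6,0],"hand":5}
    - {"translation":[3.8,0,1.1],"rotation":[0,-4.6,0],"hand":5}

```text
time: 3.88
eef_pos: [0.5533, -0.2544, 0.1893]
eef_rot: [-0.358, -0.61, 0.61, 0.356]
ft_force: [-0.2, 0.7, 4.9]
width: 0.158
```

```bash
python3 look.py d scene && python3 -c "
from plan import *
p,j=pull(.53,.189)
toolto(p,j)
b=cv2.imread('pics/scene_d.png')[60:210,195:395]
cv2.imwrite('pics/zd.png',cv2.resize(b,None,fx=4,fy=4,interpolation=cv2.INTER_CUBIC))
"
```

```text
t 3.925 tcp [ 0.553  -0.2539  0.1893] F [-0.0399  0.107   4.942 ] w 0.1591638820233644 q [-0.1736  0.384   0.1839  0.0005 -1.369  -0.8823]
axes x [-0.4926  0.8703 -0.0014] y [ 0.0016 -0.0007 -1.    ] z [-0.8703 -0.4926 -0.001 ]
shift mm [ 2.047   0.2757 -0.482 ]
yaw about tool y deg 0.3762951558890677
```

View pics/zd.png

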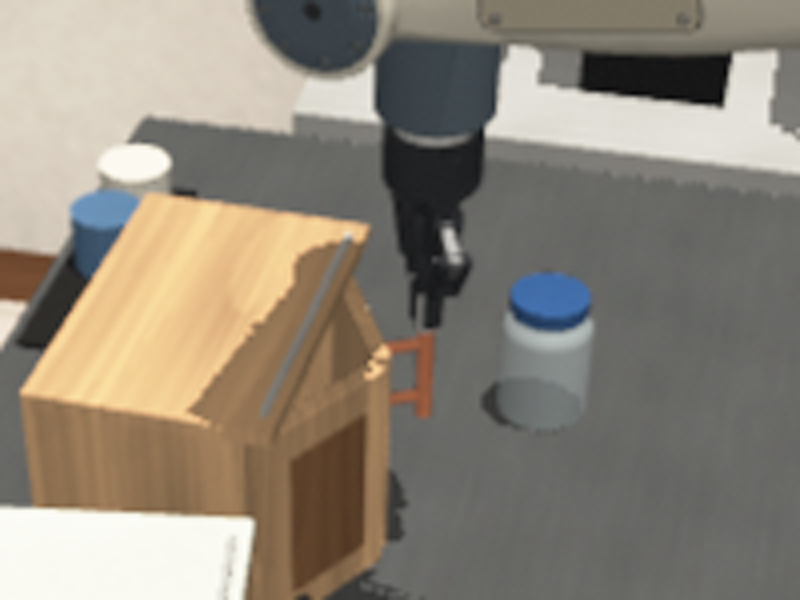

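The fold now comes forward at (380,360) in this zoom, and the fingers still hold the bar at (425,325). Forces are low, so I'll continue along the arc.

>>> arm_command:
  increments:
    - {"translation":[4.7,0,-0.3],"rotation":[0,-4.6,0],"hand":5}
    - {"translation":[5.3,0,-1.8],"rotation":[0,-4.6,0],"hand":5}
    - {"translation":[5.7,0,-3.4],"rotation":[0,-4.6,0],"hand":5}
    - {"translation":[5.8,0,-5.1],"rotation":[0,-4.6,0],"hand":5}
    - {"translation":[5.6,0,-6.7],"rotation":[0,-4.6,0],"hand":5}

```text
time: 4.55
eef_pos: [0.5486, -0.2218, 0.1893]
eef_rot: [-0.229, -0.669, 0.67, 0.228]
ft_force: [-1.5, -0.8, 6.2]
width: 0.156
```

```bash
python3 -c "
from plan import *
p,j=pull(.93,.189)
toolto(p,j)
"
```

```text
t 4.55 tcp [ 0.5486 -0.2218  0.1893] F [-1.4896 -0.7896  6.1822] w 0.15649690830526164 q [-0.1193  0.3515  0.1354  0.0016 -1.354  -0.54  ]
axes x [-0.7906  0.6123 -0.0014] y [ 0.0005 -0.0016 -1.    ] z [-0.6123 -0.7906  0.001 ]
shift mm [ 1.8606  0.2509 -1.9233]
yaw about tool y deg 0.19028675721315835
```

>>> arm_command:
  increments:
    - {"translation":[5.2,0,-8.3],"rotation":[0,-4.6,0],"hand":5}
    - {"translation":[4.6,0,-9.9],"rotation":[0,-4.6,0],"hand":5}
    - {"translation":[3.7,0,-11.3],"rotation":[0,-4.6,0],"hand":5}
    - {"translation":[2.6,0,-12.5],"rotation":[0,-4.6,0],"hand":5}

```text
time: 5.05
eef_pos: [0.556, -0.1768, 0.1893]
eef_rot: [-0.119, -0.697, 0.697, 0.119]
ft_force: [-1.4, 0.5, 6.7]
width: 0.162
```

```bash
python3 -c "
from plan import *
p,j=pull(1.25,.189)
toolto(p,j)
"
```

```text
t 5.05 tcp [ 0.556  -0.1768  0.1893] F [-1.4158  0.5094  6.7079] w 0.16176274085307993 q [-0.0392  0.3355  0.1124  0.0013 -1.3472 -0.2988]
axes x [-0.9435  0.3313 -0.0009] y [ 0.0004 -0.0013 -1.    ] z [-0.3313 -0.9435  0.0011]
shift mm [ 0.9209  0.2659 -2.1321]
yaw about tool y deg 0.26351758849710905
```

>>> arm_command:
  increments:
    - {"translation":[1.3,0,-13.6],"rotation":[0,-4.6,0],"hand":5}
    - {"translation":[0,0,-14.4],"rotation":[0,-4.6,0],"hand":5}
    - {"translation":[0,0,0],"rotation":[0,0,0],"hand":5}
    - {"translation":[0,0,0],"rotation":[0,0,0],"hand":5}

```text
time: 5.55
eef_pos: [0.5634, -0.1493, 0.1893]
eef_rot: [-0.064, -0.704, 0.704, 0.063]
ft_force: [-1.4, 1.4, 6.8]
width: 0.152
```

```bash
python3 look.py e scene top && python3 -c "
from plan import *
p,j=pull(1.41,.189)
toolto(p,j)
a=cv2.imread('pics/top_e.png')[80:230,240:440];b=cv2.imread('pics/scene_e.png')[60:210,195:395]
cv2.imwrite('pics/ze.png',cv2.resize(np.hstack([a,b]),None,fx=2,fy=2,interpolation=cv2.INTER_CUBIC))
"
```

```text
t 5.65 tcp [ 0.5634 -0.1494  0.1893] F [-0.9234  1.5126  7.1633] w 0.1538664043546766 q [ 0.0093  0.3339  0.1104  0.0007 -1.346  -0.1886]
axes x [-0.984   0.1782 -0.0013] y [ 0.0012 -0.0007 -1.    ] z [-0.1782 -0.984   0.0004]
shift mm [ 0.627   0.2767 -1.914 ]
yaw about tool y deg 0.17804449750740048
```

View pics/ze.png

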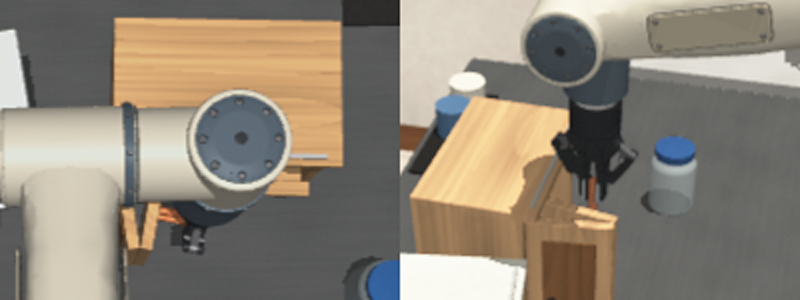

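Both panels are folded forward together (top zoom, around (140,230)) and the fingers still hold the bar. I'll nudge slightly towards the stop, then release and lift.

>>> arm_command:
  increments:
    - {"translation":[-0.5,0,-5],"rotation":[0,-2,0],"hand":5}
    - {"translation":[0,0,0],"rotation":[0,0,0],"hand":5}
    - {"translation":[0,0,0],"rotation":[0,0,0],"hand":5}

```text
time: 6.02
eef_pos: [0.5648, -0.1445, 0.1893]
eef_rot: [-0.052, -0.705, 0.705, 0.051]
ft_force: [-1.7, 1.4, 6.5]
width: 0.156
```

>>> arm_command:
  increments:
    - {"translation":[0,0,0],"rotation":[0,0,0],"hand":20}
    - {"translation":[0,0,0],"rotation":[0,0,0],"hand":35}
    - {"translation":[0,0,0],"rotation":[0,0,0],"hand":40}
    - {"translation":[0,0,0],"rotation":[0,0,0],"hand":40}

```text
time: 6.52
eef_pos: [0.5644, -0.1445, 0.188]
eef_rot: [0.051, 0.705, -0.705, -0.051]
ft_force: [-0.2, -0.1, -0.6]
width: 0.467
```

>>> arm_command:
  increments:
    - {"translation":[0,-10,0],"rotation":[0,0,0],"hand":40}
    - {"translation":[0,-25,0],"rotation":[0,0,0],"hand":40}
    - {"translation":[0,-35,0],"rotation":[0,0,0],"hand":40}
    - {"translation":[0,-30,0],"rotation":[0,0,0],"hand":40}
    - {"translation":[0,-10,0],"rotation":[0,0,0],"hand":40}

```text
time: 7.15
eef_pos: [0.5652, -0.1447, 0.3011]
eef_rot: [-0.052, -0.705, 0.705, 0.049]
ft_force: [-0.5, 0.7, -0.7]
width: 0.468
```

>>> arm_command:
  increments:
    - {"translation":[20,0,20],"rotation":[0,0,0],"hand":40}
    - {"translation":[40,0,40],"rotation":[0,0,0],"hand":40}
    - {"translation":[40,0,40],"rotation":[0,0,0],"hand":40}
    - {"translation":[40,0,40],"rotation":[0,0,0],"hand":40}
    - {"translation":[20,0,20],"rotation":[0,0,0],"hand":40}
    - {"translation":[0,0,0],"rotation":[0,0,0],"hand":40}

```text
time: 7.9
eef_pos: [0.3817, -0.2807, 0.2984]
eef_rot: [0.052, 0.705, -0.705, -0.052]
ft_force: [0.3, 0.3, -0.2]
width: 0.468
```

```bash
python3 look.py f scene top && python3 -c "
from plan import *
toolto([0,0,0])
"
```

```text
t 8.0 tcp [ 0.3832 -0.2798  0.298 ] F [-0.3407  1.0097  0.4451] w 0.4699873586757774 q [-0.2995  0.0926  0.0763 -0.0004 -1.5549  0.1556]
axes x [-0.9897  0.1434  0.0003] y [-0.0002  0.0005 -1.    ] z [-0.1434 -0.9897 -0.0005]
shift mm [ 419.3192  298.2168 -221.786 ]
```

View pics/top_f.png

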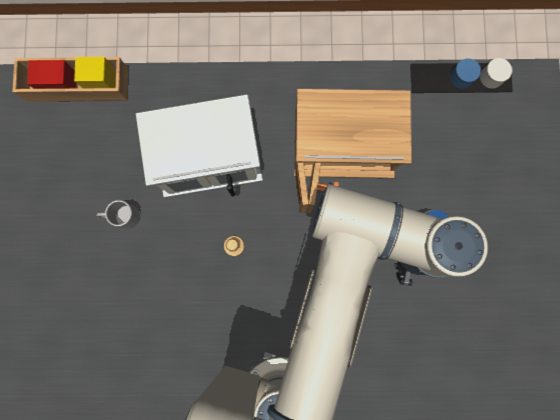

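View pics/scene_f.png

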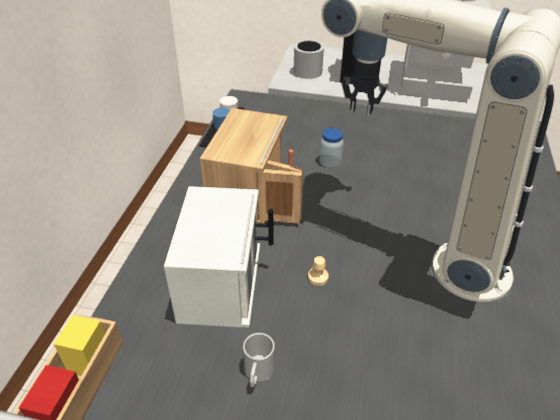

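The top view shows both panels folded at about (310,185), with the freed pull at (336,185). The white pull at (233,184) and the jug at (119,213) have not moved. A quick angle check, then I hand in.

```bash
python3 -c "
from plan import *
p=atz('top',(336.3,184.5),.225); print(p)
H2=H+np.array([0,-.002,0])
for a in (1.2,1.3,1.4,1.45): print(a,pull(a,.225)[0]-[0,.002,0],proj('top',pull(a,.225)[0]-[0,.002,0]))
bot.job_done()
"
```

```text
[ 0.5636 -0.1463  0.225 ]
1.2 [ 0.5541 -0.1844  0.225 ] [[351.6256 188.0892]]
1.3 [ 0.5579 -0.1683  0.225 ] [[345.1686 186.6452]]
1.4 [ 0.5626 -0.1512  0.225 ] [[338.2823 184.8689]]
1.45 [ 0.5652 -0.1423  0.225 ] [[334.7001 183.8619]]
the job is handed in; nothing more can be done
```

The oak door is open and the job is handed in at about 8 s of the 35 s allowed. I gripped the copper pull from above at 25 N and drew it along the folding arc. I then let go, lifted straight up and moved the arm clear.

- **Door:** after release, the pull's position in the top image puts the opening angle at about 1.43 rad, against 1.2 required and a stop at 1.45.
- **Forces:** the wrist force read about 8 N at most after each move. The gripper stayed on the bar (about 13 mm opening) at every check along the arc.
- **Bystanders:** the white cupboard's pull and the milk jug are at the same pixels as before the move, and the jug is upright.
- **Disagreement:** the measured pull path ran about 2 mm to the right (−y) of my model of the hinge. That is within the calibration error and caused no noticeable load.

I took no second picture after release, so I have not separately confirmed the door is at rest. The result itself was not reported.

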